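# Test run of the skittle cart on the sloping workshop track

## Robot

A 7-joint arm with a two-finger parallel gripper is mounted at the origin on the work surface. World frame = base frame: x ahead of the robot, y to its left, z up, the work surface at z = 0. Lengths are in m, angles in rad, forces in N, time in s.
With the tool pointing down it reaches from about 0.425 to 0.875 m from the base axis. Payload 4.7 kg.
Tool frame: the origin (TCP) lies midway between the tips of the shut fingers; the grasp point (between the pads) lies 19 mm behind it; z points along the fingers, y is the line along which they close (so a half turn about z gives the same grasp; the last joint's range is limited). The gripper opens to 87 mm and grips with 3 to 60 N. Pads are 19 mm wide; open, the fingers measure 117 mm over their backs; the gripper's body (75 mm by 190 mm) begins 51 mm behind the grasp point.
Start: joints at [-1.274, 0.321, -0.07, 1.45, 0.023, 1.371, -0.057], TCP at [0.181, 0.624, 0.223] pointing down, gripper open.
Joint ranges: [-2.86, 2.86], [-0.3, 2.09], [-1.38, 1.24], [0.06, 2.45], [-1.56, 4.7], [0.09, 2.05], [-2.69, 2.69]. Speed limits (rad/s): [2.57, 2.57, 3.14, 3.14, 3.14, 3.14, 3.14].

## Interface

Orientations are given as a rotation vector (axis times angle).
In Python, from bench import ctrl gives the robot as it stands. The module is installed in compiled form; this text tells all that it offers.
- The arm moves only by the tool carry_out, never from a script. Its argument "steps" is a list of rows, each a list of 7 numbers: the turn, a rotation vector about the world's x, y, z in degrees, then the shift along the world's x, y, z in cm, then the opening, from 0 (shut) to 1 (fully open). A call has 1 to 12 rows; each row is the pose to reach, as a shift and turn from the pose commanded when the call began; what a row does not reach only later rows make up. A row lasts 1/10 s, in which the tool goes at most 50 mm and 8.59 degrees, less where a joint would pass 70% of its speed; a pose out of reach is approached as far as the arm can. A call with a gripper value outside its range is refused whole. The fingers move at their own pace and stop on an object; "squeeze" is the grip in N (left out, the last holds). Time passes only in rows, so rows that repeat a pose let the fingers close. It gives the time, the measured TCP pose, the force, the opening and the grip force at its end, in the units of the state.
- ctrl.get_state(): the state, without advancing time (a new reading comes with each control period).
- ctrl.get_image(name): name is "side" or "top"; returns a dict with "pixels" (400x640x3 uint8, red, green, blue), "camera_matrix" (3x3 intrinsics, pixels), "k1" (the pictures are not rectified: a ray, as slopes to the right and down, at radius r is drawn at 1 + k1 r^2 times it, then the intrinsics apply), "cam_to_world" (4x4, takes a point from camera to world coordinates). Camera axes: x right, y down, z forward; pixel columns grow to the right and rows downward; lengths in m; the calibration is good to about 2 mm. A picture is of the moment at which its call begins. There is no depth.
- ctrl.close_job(): hands the job in; it is judged then, once.
The state is a dict: "time": time; "joint_positions": joint angles; "qd": joint speeds; "joint_torque": joint torques, N m; "position": TCP position; "tool_rot": TCP orientation; "ft_force": force on the tool from outside, world axes, zero at the start; "torque": the same for the moment, N m; "grip_width": opening from 0.0 (shut) to 1.0 (fully open); "grip_force": force on a finger pad.
Only numpy, scipy, OpenCV 4.12 (cv2) and the standard library are available. Lean on these libraries where they do the work, as an engineer would, in place of code of your own. Each camera call takes 0.05 s, during which the arm holds its last target. There are 200 camera calls.

## Task

Draw the bolt so that the little wooden cart with the turned skittle standing on it rolls down the track by itself, untouched, until its front has passed the mark post. Then catch it gently by its upright front board, bring it to a standstill for a second clear of the end stop, ease it down gently until it rests against the end stop, and let go. The skittle must stay standing on the cart and must not be touched, the bolt stays drawn, and the spare skittle and the glue bottle on the bench stay where they are.

Things in the scene. Friction and masses are not known exactly. Their poses are not given: they have to be found in the camera images.
- track: Fixed wooden track, 740 x 90 mm, two aluminium runners. Origin on the bench; x across, z up, -y downhill (slope 0.05 rad). Running surface 50 mm above the bench at y = -250 mm, 5 mm higher per 100 mm towards +y. End stop: bar across the track at y = -240 to -220 mm, top 42 mm above the running surface. Bolt guides: x = -79 to -49 mm, y = 230 to 274 mm, tops 128 mm above the bench.
- cart (a joint): Travel of the cart down the track in m: 0 at the bolt, 0.48 with its deck against the hard end stop. Nominal moving mass with skittle 0.56 kg (0.49 to 0.81), viscous drag about 0.8 N s/m, rolling friction about 0.05 N; let go on the slope it always starts rolling, and reaches 0.2 to 0.35 m/s.
- cart_base (a point): Origin of the wooden cart, 160 mm long (track y), 70 mm wide, on 36 mm wheels. It lies on the running surface under its middle; axes as the track's. Level deck, top 40 mm above this point. At the downhill edge (y = -80 to -68 mm) the front board, 60 mm wide, 12 mm thick, 40 to 110 mm above this point. The skittle stands at y = +40 mm; nothing between.
- cart_face (a point): Centre of the downhill face of the cart's front board, 75 mm above the running surface: where a hand ahead of the cart meets it. The face looks down the track (-y of the track).
- bolt (a joint): Draw of the steel bolt in m: 0 shut (it bars the cart), 0.045 fully drawn towards the robot (-x of the track). The cart is free from about 0.020 on. About 1.5 N of friction; it stays where it is left.
- bolt_knob (a point): Upright black knob of the bolt, 20 mm in diameter; this point is on its axis, 20 mm below its top and 29 mm above the bolt bar's top. It stands 105 mm to the -x side of the track's centre line, level with the front of the waiting cart; 60 mm are free between it and the side of the cart's path.
- mark (a point): Top of the mark post, a 12 mm dark dowel on the +x side of the track, 78 mm from the centre line, standing up to 80 mm above the running surface. The cart's front face is level with its axis at a travel of 0.17 m.
- skittle: Turned wooden skittle, 120 mm tall, foot 22 mm in diameter, 29 mm at the belly, 60 g, standing loose on the cart's deck; origin at the centre of its foot, z up. It topples when the cart's speed changes suddenly by some 0.12 m/s or more, or the cart is braked harder than about 1.5 m/s2.
- spare: Spare wooden skittle of the same shape standing on the bench on the robot's side of the track; origin at its foot. Leave alone.
- glue: White glue bottle, 130 mm tall and 52 mm in diameter, on the bench on the robot's side of the track; origin at its foot. Leave alone.

How it is judged:
By the outcome, as a careful person would: the job done as asked, in the order asked, and still so for the second after the job is handed in, with the robot touching nothing.
It also fails if it takes over 35 s, if anything falls off the work surface, if the arm or the gripper's body presses on something with over 40 N, if the wrist force passes 120 N, or if a joint passes its speed limit or range.

## Working session

There is one attempt and no reset: what is moved stays moved. The work goes in short steps, Python scripts to look and compute and a tool call to move; the robot and the scene stay as the last step left them, time stands still between calls to the robot, and variables do not carry over. Pictures are saved under pics/ and viewed, at most 10 in all, crops included, and the job is handed in when it is done.

Besides the shell and the picture viewer there is one more tool, called after ">>>" by a JSON object that holds its "fn" and its "kwargs". carry_out: Moves the arm, as the interface text tells. Its arguments: {"type":"object","properties":{"steps":{"type":"array","items":{"type":"array","items":{"type":"number"}}},"squeeze":{"type":"number"}},"required":["steps"]}

```bash
mkdir -p pics
cat > h.py <<'E'
import numpy as np,cv2,pickle
from bench import ctrl
def snap(n,f):
    d=ctrl.get_image(n); cv2.imwrite(f'pics/{f}.png',cv2.cvtColor(d['pixels'],cv2.COLOR_RGB2BGR)); pickle.dump(d,open(f'{f}.pkl','wb')); return d
def ray(d,uv):
    K=np.array(d['camera_matrix']);T=np.array(d['cam_to_world'])
    p=cv2.undistortPoints(np.array([[uv]],float),K,np.array([d['k1'],0,0,0,0.]))  [0,0]
    v=T[:3,:3]@np.r_[p,1]; return T[:3,3],v/np.linalg.norm(v)
def tri(a,ua,b,ub):
    o,v=ray(a,ua);q,w=ray(b,ub)
    s=np.linalg.lstsq(np.c_[v,-w],q-o,rcond=None)[0]
    A=o+s[0]*v;B=q+s[1]*w; return (A+B)/2,np.linalg.norm(A-B)
def proj(d,P):
    K=np.array(d['camera_matrix']);T=np.linalg.inv(np.array(d['cam_to_world']))
    P=np.atleast_2d(P);c=P@T[:3,:3].T+T[:3,3];s=c[:,:2]/c[:,2:]
    s=s*(1+d['k1']*(s**2).sum(1,keepdims=True)); return s*[K[0,0],K[1,1]]+K[:2,2]
def atz(d,uv,z):
    o,v=ray(d,uv); return o+v*(z-o[2])/v[2]
L=lambda f:pickle.load(open(f'{f}.pkl','rb'))
E
python3 - <<'E'
from h import *
for n in('side','top'):
    d=snap(n,n+'0');print(n,d['camera_matrix'],d['k1'],np.round(d['cam_to_world'],3))
s=ctrl.get_state();print(s)
E
```

```text
side [[372.57469465   0.         310.03991119]
 [  0.         372.57469465 205.42722817]
 [  0.           0.           1.        ]] -0.030901330698960297 [[ 0.833 -0.287  0.472  0.117]
 [-0.553 -0.437  0.709 -0.583]
 [ 0.003 -0.852 -0.523  0.57 ]
 [ 0.     0.     0.     1.   ]]
top [[403.84052277   0.         320.10741374]
 [  0.         403.84052277 195.54194262]
 [  0.           0.           1.        ]] -0.06252370215221946 [[-1.000e-03 -9.960e-01  8.700e-02  4.430e-01]
 [-1.000e+00  3.000e-03  2.000e-02  4.400e-02]
 [-2.100e-02 -8.700e-02 -9.960e-01  1.208e+00]
 [ 0.000e+00  0.000e+00  0.000e+00  1.000e+00]]
{'time': 0.1, 'joint_positions': array([-1.27384253,  0.32172939, -0.07010705,  1.45155864,  0.02259458,
        1.37080613, -0.05690759]), 'qd': array([-0.00050434, -0.00177758,  0.0007773 , -0.00160404,  0.00091638,
        0.00125797, -0.0015098 ]), 'joint_torque': array([-6.05220011e-04, -4.92573845e+01, -4.06088233e-01, -3.13402963e+01,
       -6.41906122e-02,  3.93961603e-02,  5.44199122e-05]), 'position': array([0.18130486, 0.6236804 , 0.22158088]), 'tool_rot': array([-4.42740318e-01, -3.11007580e+00,  2.68091755e-03]), 'ft_force': array([ 0.52740924, -0.31818988,  0.1591074 ]), 'torque': array([-0.00474799, -0.01134933, -0.01398599]), 'grip_force': 0.0, 'grip_width': 1.0011827569356222}
```

View pics/side0.png

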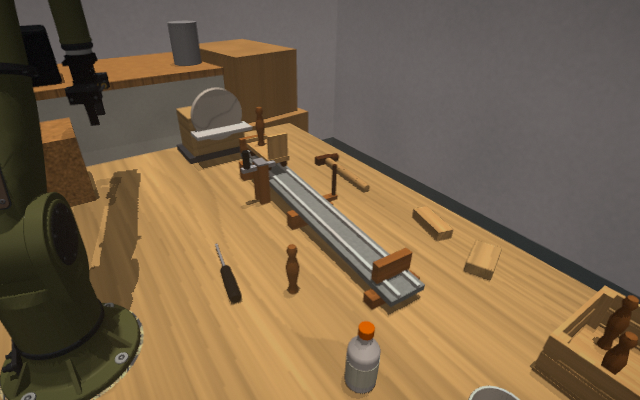

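View pics/top0.png

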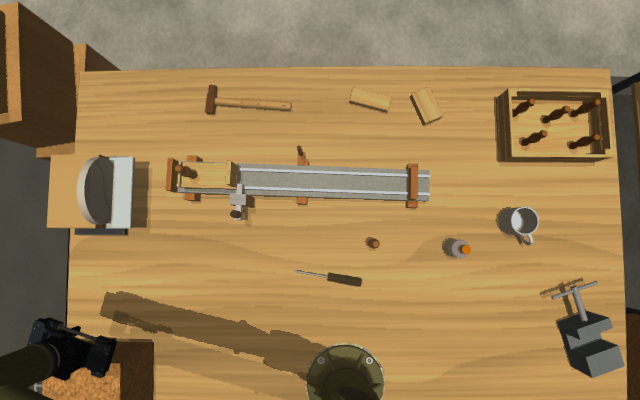

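The side view shows the knob near (246,158), the mark post near (334,163), the end stop near (392,264), and the spare and glue in front. In the top view the knob is near (236,213), the post near (299,149) and the stop near (413,185). I'll enlarge these.

Run:
```python
import cv2,numpy as np
s=cv2.imread('pics/side0.png');t=cv2.imread('pics/top0.png')
a=cv2.resize(s[95:215,225:345],None,fx=5,fy=5,interpolation=cv2.INTER_CUBIC) #600
cv2.imwrite('pics/c1.png',a)
b=cv2.resize(t[140:230,160:310],None,fx=5,fy=5,interpolation=cv2.INTER_CUBIC)
cv2.imwrite('pics/c2.png',b)
c=cv2.resize(s[235:315,340:440],None,fx=4,fy=4,interpolation=cv2.INTER_CUBIC)
d=cv2.resize(t[145:225,350:450],None,fx=4,fy=4,interpolation=cv2.INTER_CUBIC)
cv2.imwrite('pics/c3.png',np.hstack([c,d]))
```

```text
(no output)
```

View pics/c1.png

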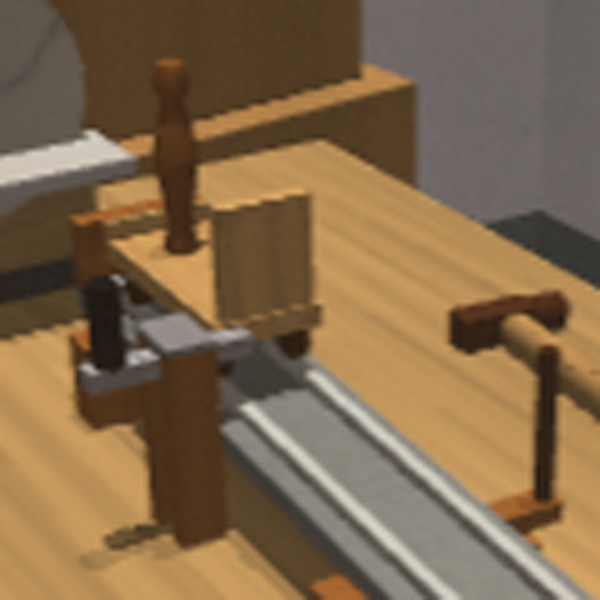

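View pics/c2.png

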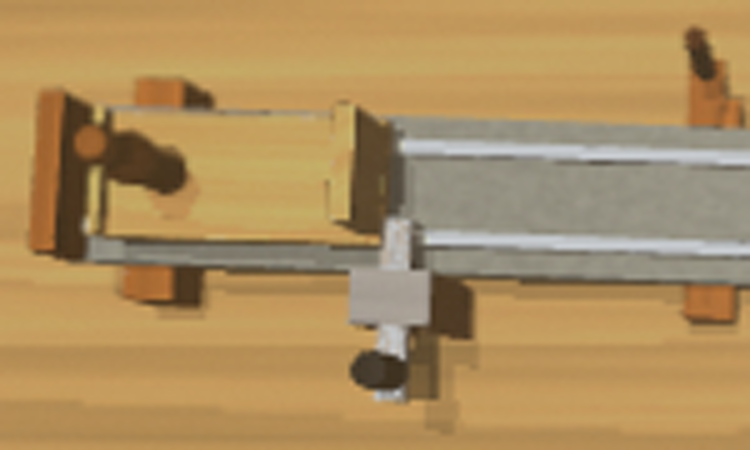

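View pics/c3.png

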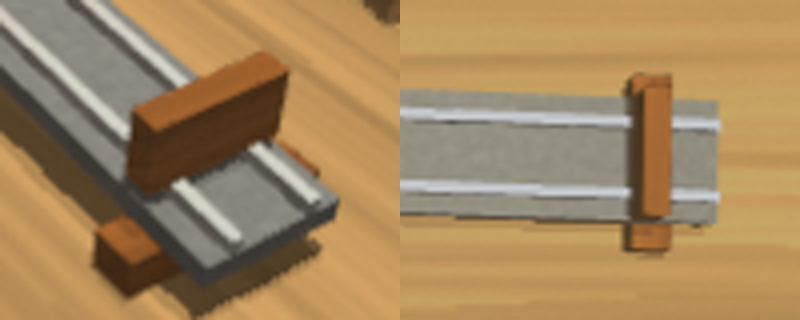

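Crops read as follows.
- **c1 (side):** knob top (103,283), post top (548,350), board top corners (217,208) and (311,195).
- **c2 (top):** knob top about (366,369), post top (694,37), board's downhill top edge (355,104) to (352,220).
- **c3:** stop's downhill top edge (155,131)-(288,70) in the side half, and (670,86)-(667,216) in the top half.

Run:
```python
from h import *
from scipy.optimize import least_squares
s=L('side0');t=L('top0')
c=lambda x,y,f,ox,oy:((x+.5)/f-.5+ox,(y+.5)/f-.5+oy)
S1=lambda x,y:c(x,y,5,225,95);T1=lambda x,y:c(x,y,5,160,140)
S3=lambda x,y:c(x,y,4,340,235);T3=lambda x,y:c(x-400,y,4,350,145)
rs=lambda y:.05+.05*(y+.25)
pts={'knob':(S1(103,283),T1(366,369)),'mark':(S1(548,350),T1(694,37)),
'stopL':(S3(155,131),T3(667,216)),'stopR':(S3(288,70),T3(670,86)),
'brdL':(S1(217,208),T1(352,220)),'brdR':(S1(311,195),T1(355,104))}
for k,(a,b) in pts.items(): print(k,np.round(a,1),np.round(b,1),np.round(tri(s,a,t,b)[0],4),tri(s,a,t,b)[1].round(4))
# cart: yfront0 from mark: front at y_m+0.17 
def model(p):
    X,Y,th,yf=p;R=np.array([[np.cos(th),-np.sin(th)],[np.sin(th),np.cos(th)]])
    ym=yf-.17
    loc={'mark':(.078,ym,rs(ym)+.08),'stopL':(-.045,-.24,rs(-.23)+.042),'stopR':(.045,-.24,rs(-.23)+.042),
     'brdL':(-.03,yf,rs(yf)+.11),'brdR':(.03,yf,rs(yf)+.11),'knob':(-.105,yf,None)}
    return {k:np.r_[R@np.array(v[:2])+[X,Y],v[2] if v[2] else .128+.0] for k,v in loc.items()}
def res(p):
    m=model(p[:4]);r=[]
    for k in pts:
        P=m[k].copy()
        if k=='knob':P[2]=p[4]
        r+=[proj(s,P)[0]-pts[k][0],proj(t,P)[0]-pts[k][1]]
    return np.concatenate(r)
o=least_squares(res,[.58,.0,0,.25,.16]);print(o.x.round(4));print(res(o.x).reshape(-1,4).round(1))
X,Y,th,yf=o.x[:4]
# seen stop width
m=model(o.x[:4])
for k in m:print(k,m[k].round(4))
print('spare top tri, glue top tri',tri(s,(292,247),t,(376,243))[0],tri(s,(366,328),t,(466,250))[0])
```

```text
knob [245.2 151.2] [232.8 213.4] [0.4879 0.2918 0.1681] 0.0007
mark [334.2 164.6] [298.4 147. ] [0.6646 0.124  0.1489] 0.0015
stopL [378.4 267.4] [416.4 198.6] [ 0.5309 -0.1994  0.0935] 0.0003
stopR [411.6 252.1] [417.1 166.1] [ 0.6207 -0.2026  0.0936] 0.0023
brdL [268.  136.2] [230.  183.6] [0.5617 0.2946 0.1945] 0.0014
brdR [286.8 133.6] [230.6 160.4] [0.6224 0.2956 0.1892] 0.0014
[ 0.5845  0.0391 -0.0343  0.2573  0.1628]
[[-1.   0.8 -2.5 -0.2]
 [ 0.6  0.6  0.   0.1]
 [-0.   0.1 -0.1 -0.2]
 [ 0.6 -0.  -0.4  0.1]
 [ 0.5  2.7 -0.3  0. ]
 [ 0.6  1.2  0.4  0.1]]
mark [0.6655 0.1236 0.1469]
stopL [ 0.5313 -0.1993  0.093 ]
stopR [ 0.6213 -0.2023  0.093 ]
brdL [0.5634 0.2972 0.1854]
brdR [0.6234 0.2951 0.1854]
knob [0.4884 0.2998 0.128 ]
spare top tri, glue top tri [ 0.40912241 -0.08272167  0.11945596] [ 0.39100418 -0.32049423  0.13176228]
```

>>> {"fn": "carry_out", "kwargs": {"steps": [[0, 0, -6, 2.8, -2.7, 1, 0], [0, 0, -13, 5.7, -5.5, 2, 0], [0, 0, -19, 8.5, -8.2, 3, 0], [0, 0, -25, 11.3, -11, 3.8, 0], [0, 0, -32, 14.2, -13.7, 3.8, 0], [0, 0, -38, 17, -16.5, 3.8, 0], [0, 0, -44, 19.8, -19.2, 3.8, 0], [0, 0, -51, 22.7, -22, 3.8, 0], [0, 0, -57, 25.5, -24.7, 3.8, 0], [0, 0, -63, 28.3, -27.5, 3.8, 0], [0, 0, -70, 31.2, -30.2, 3.8, 0], [0, 0, -76, 34, -33, 3.8, 0]], "squeeze": 10}}

```text
time: 1.3
position: [0.5221, 0.2929, 0.2602]
tool_rot: [-2.268, -2.173, 0.001]
ft_force: [-0.2, 1.1, -0.6]
grip_width: 0.027
grip_force: 0.0
```

>>> {"fn": "carry_out", "kwargs": {"steps": [[0, 0, 0, 0, 0, 0, 0], [0, 0, 0, 0, 0, 0, 0]]}}

```text
time: 1.5
position: [0.5218, 0.2931, 0.26]
tool_rot: [-2.266, -2.176, 0.002]
ft_force: [-0.4, 0.5, -0.3]
grip_width: 0.004
grip_force: 0.0
```

Run:
```python
from h import *
from scipy.spatial.transform import Rotation as R
s=ctrl.get_state();print(s['time'],s['position'],R.from_rotvec(s['tool_rot']).as_matrix().round(3).tolist(),s['joint_positions'].round(2),s['grip_width'],s['ft_force'].round(1))
d=snap('side','side1');e=snap('top','top1')
a=cv2.imread('pics/side1.png')[40:240,160:360];b=cv2.imread('pics/top1.png')[100:300,150:350]
cv2.imwrite('pics/c4.png',cv2.resize(np.hstack([a,b]),None,fx=2,fy=2,interpolation=cv2.INTER_CUBIC))
print(proj(d,s['position']),proj(e,s['position']))
```

```text
1.5 [0.52181197 0.29306085 0.26004438] [[0.041, 0.999, -0.001], [0.999, -0.041, -0.001], [-0.001, -0.001, -1.0]] [-0.85  0.2   0.34  1.54 -0.07  1.42 -0.54] 0.0035444584364765466 [-0.4  0.5 -0.3]
[[253.67798953 115.71881806]] [[223.50081436 197.34348127]]
```

View pics/c4.png

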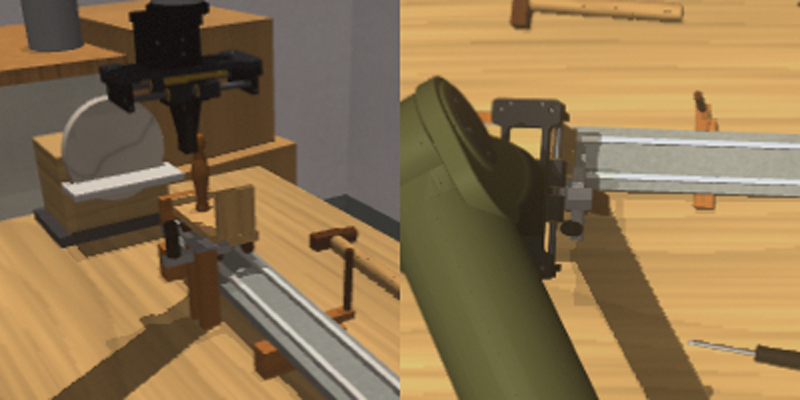

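The gripper's long side lies across the track, and the finger tips are clear between the knob and the board. Descending and making contact.

>>> {"fn": "carry_out", "kwargs": {"steps": [[0, 0, 0, 0, 0, -3, 0], [0, 0, 0, 0, 0, -6, 0], [0, 0, 0, 0, 0, -9, 0], [0, 0, 0, 0, 0, -11.5, 0], [0, 0, 0, 0, 0, -11.5, 0], [0, 0, 0, -0.5, 0, -11.5, 0], [0, 0, 0, -1, 0, -11.5, 0], [0, 0, 0, -1.5, 0, -11.5, 0], [0, 0, 0, -1.8, 0, -11.5, 0], [0, 0, 0, -1.8, 0, -11.5, 0]]}}

```text
time: 2.6
position: [0.5036, 0.2948, 0.1468]
tool_rot: [2.263, 2.179, 0.004]
ft_force: [0.9, 0.5, 0.9]
grip_width: 0.01
grip_force: 0.4
```

Run:
```python
from h import *
s=ctrl.get_state();print(s['time'],s['position'],s['ft_force'].round(1))
snap('side','side2');a=cv2.imread('pics/side2.png')[110:190,220:300]
cv2.imwrite('pics/c5.png',cv2.resize(a,None,fx=6,fy=6,interpolation=cv2.INTER_CUBIC))
```

```text
2.6 [0.50361025 0.29479254 0.14681142] [0.9 0.5 0.9]
```

View pics/c5.png

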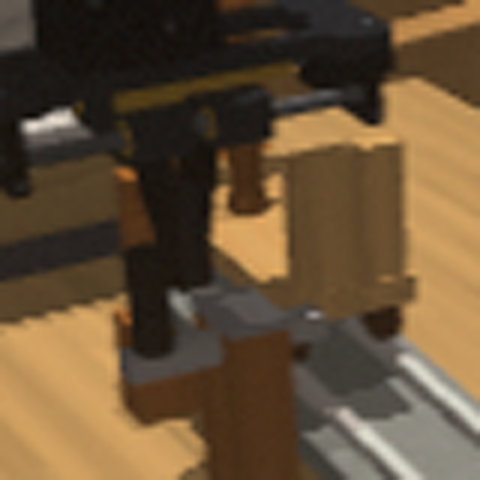

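```bash
cat > tr.py <<'E'
from h import *
X,Y,th,yf=.5845,.0391,-.0343,.2573
ss=np.arange(-.05,.49,.002)
def prof(d):
    im=cv2.blur(d['pixels'].astype(np.float32),(1,1));out=[]
    for x in np.linspace(-.022,.022,9):
        y=yf-ss; P=np.c_[X+np.cos(th)*x-np.sin(th)*y,Y+np.sin(th)*x+np.cos(th)*y,.05+.05*(y+.25)+.11]
        p=proj(d,P).astype(np.float32)
        c=cv2.remap(im,p[None,:,0],p[None,:,1],cv2.INTER_LINEAR)[0]
        out.append(c)
    return np.median(out,0)
def travel(d):
    c=prof(d); t=(c[:,0]-c[:,2]>45)&(c[:,0]>140)
    i=np.flatnonzero(t); return ss[i[-1]] if len(i) else None
E
python3 - <<'E'
from tr import *
d=L('top0');c=prof(d);print(c[::4].astype(int).tolist());print(travel(d),travel(L('top1')))
E
```

```text
[[197, 164, 97], [197, 165, 97], [196, 164, 98], [196, 164, 98], [196, 164, 98], [196, 166, 99], [176, 143, 85], [91, 71, 45], [95, 75, 47], [87, 80, 67], [141, 137, 122], [148, 144, 128], [148, 145, 130], [149, 146, 132], [148, 144, 129], [147, 144, 129], [148, 144, 129], [148, 144, 131], [149, 145, 131], [149, 145, 130], [147, 144, 129], [149, 146, 131], [148, 143, 128], [150, 146, 131], [150, 146, 131], [151, 147, 131], [149, 146, 132], [152, 149, 133], [151, 147, 132], [153, 147, 134], [151, 147, 133], [151, 147, 132], [152, 149, 134], [152, 147, 132], [154, 150, 135], [153, 149, 134], [151, 148, 133], [153, 149, 134], [151, 148, 133], [151, 147, 133], [153, 149, 134], [150, 147, 132], [149, 145, 130], [148, 144, 129], [149, 145, 133], [150, 146, 131], [147, 143, 128], [147, 143, 130], [147, 144, 129], [150, 146, 131], [149, 145, 129], [148, 145, 130], [148, 144, 130], [149, 146, 132], [149, 146, 131], [146, 143, 128], [149, 145, 130], [146, 142, 128], [148, 144, 130], [147, 144, 129], [146, 142, 127], [145, 142, 128], [146, 143, 129], [125, 121, 108], [74, 56, 35], [164, 103, 52], [165, 104, 52], [148, 130, 105]]
0.4840000000000005 0.4860000000000005
```

>>> {"fn": "carry_out", "kwargs": {"steps": [[0, 0, 0, -1.2, 0, 0, 0], [0, 0, 0, -3.3, 0.1, 0, 0], [0, 0, 0, -3.3, 0.1, 0, 0], [0, 0, 0, -2.6, -4, 0, 0], [0, 0, 0, -0.5, -8, 0, 0], [0, 0, 0, 2, -12.5, -0.5, 0], [0, 0, 0, 4.5, -17, -1.2, 0], [0, 0, 0, 6.5, -21.5, -2, 0], [0, 0, 0, 7.9, -26, -2.5, 0], [0, 0, 0, 7.9, -30.6, -2.5, 0]]}}

```text
time: 3.65
position: [0.5829, -0.0141, 0.1194]
tool_rot: [2.264, 2.178, -0.003]
ft_force: [-0.1, -0.6, -1.1]
grip_width: 0.006
grip_force: 0.0
```

```bash
sed -i 's/np.arange(-.05,.49/np.arange(-.05,.43/' tr.py
python3 - <<'E'
from tr import *
s=ctrl.get_state();print(s['time'],s['position'],s['ft_force'].round(1))
d=snap('top','top3');e=snap('side','side3')
print(travel(d));print(prof(d)[::6].astype(int).tolist())
a=cv2.imread('pics/side3.png')[80:280,220:420];b=cv2.imread('pics/top3.png')[100:300,180:380]
cv2.imwrite('pics/c6.png',cv2.resize(np.hstack([a,b]),None,fx=2,fy=2,interpolation=cv2.INTER_CUBIC))
print(ctrl.get_state()['time'])
E
```

```text
3.65 [ 0.5829458  -0.01406376  0.11943265] [-0.1 -0.6 -1.1]
0.11200000000000014
[[157, 154, 138], [156, 152, 136], [186, 160, 97], [161, 104, 59], [122, 92, 55], [158, 126, 74], [200, 168, 99], [208, 174, 103], [208, 174, 104], [208, 175, 103], [207, 175, 106], [207, 174, 103], [207, 173, 103], [207, 176, 105], [97, 76, 48], [142, 137, 122], [158, 153, 137], [159, 154, 140], [160, 156, 141], [160, 156, 139], [159, 155, 140], [159, 155, 140], [158, 155, 139], [158, 155, 140], [119, 116, 102], [100, 95, 83], [95, 90, 72], [96, 91, 56], [86, 81, 49], [88, 83, 50], [93, 87, 53], [95, 89, 53], [96, 91, 53], [95, 89, 54], [93, 87, 52], [90, 84, 51], [98, 92, 56], [124, 120, 97], [150, 147, 132], [153, 150, 134]]
3.75
```

View pics/c6.png

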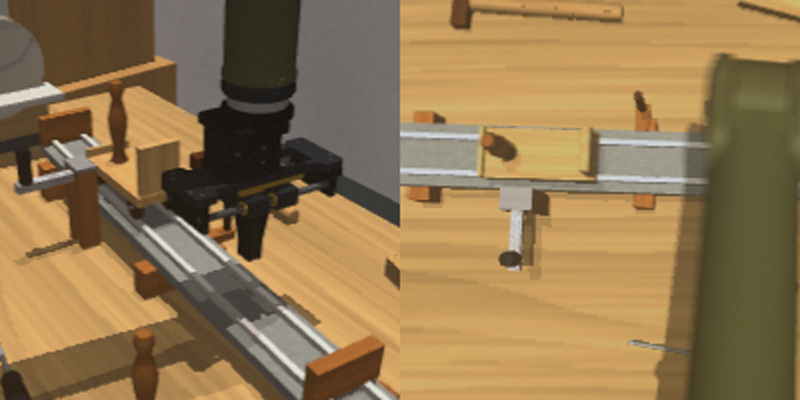

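The skittle stands, the bolt is drawn and the cart is rolling towards the post. The hand is waiting ahead, clear of it.

Run:
```python
from tr import *
print(ctrl.get_state()['time'])
d=snap('top','top4');print(travel(d));d=snap('top','top5');print(travel(d));
print(ctrl.get_state()['time'])
```

```text
3.75
0.13400000000000017
0.14600000000000019
3.85
```

Run:
```python
from tr import *
for i in range(5):
    t=ctrl.get_state()['time'];d=snap('top',f'top6{i}');print(t,travel(d))
print(ctrl.get_state()['time'])
```

```text
3.85 0.1580000000000002
3.9 0.1700000000000002
3.95 0.18200000000000022
4.0 0.19400000000000023
4.05 0.20800000000000024
4.1
```

>>> {"fn": "carry_out", "kwargs": {"steps": [[0, 0, 0, 0, 0, 0, 0], [0, 0, 0, 0, -0.6, 0, 0], [0, 0, 0, -0.1, -2.0, -0.1, 0], [0, 0, 0, -0.1, -4.0, -0.2, 0], [0, 0, 0, -0.2, -6.2, -0.3, 0], [0, 0, 0, -0.3, -8.4, -0.4, 0], [0, 0, 0, -0.3, -10.3, -0.5, 0], [0, 0, 0, -0.4, -11.8, -0.6, 0], [0, 0, 0, -0.4, -12.8, -0.6, 0], [0, 0, 0, -0.4, -13.3, -0.6, 0], [0, 0, 0, -0.4, -13.5, -0.6, 0], [0, 0, 0, -0.4, -13.5, -0.6, 0]]}}

```text
time: 5.3
position: [0.5785, -0.1463, 0.1146]
tool_rot: [-2.263, -2.179, -0.0]
ft_force: [-0.9, 0.5, 1.0]
grip_width: 0.007
grip_force: 0.1
```

>>> {"fn": "carry_out", "kwargs": {"steps": [[0, 0, 0, 0, 0, 0, 0], [0, 0, 0, 0, 0, 0, 0], [0, 0, 0, 0, 0, 0, 0], [0, 0, 0, 0, 0, 0, 0], [0, 0, 0, 0, 0, 0, 0], [0, 0, 0, 0, 0, 0, 0]]}}

```text
time: 5.9
position: [0.5785, -0.1468, 0.1146]
tool_rot: [2.263, 2.178, 0.0]
ft_force: [-0.2, -0.3, -0.9]
grip_width: 0.005
grip_force: 0.2
```

Run:
```python
from h import *
s=ctrl.get_state();print(s['time'],s['position'],s['ft_force'].round(2))
d=snap('top','top7');e=snap('side','side7')
a=cv2.imread('pics/side7.png')[120:320,240:440];b=cv2.imread('pics/top7.png')[100:300,240:440]
cv2.imwrite('pics/c7.png',cv2.resize(np.hstack([a,b]),None,fx=2,fy=2,interpolation=cv2.INTER_CUBIC))
```

```text
5.9 [ 0.57848302 -0.14675845  0.11463311] [-0.23 -0.26 -0.91]
```

View pics/c7.png

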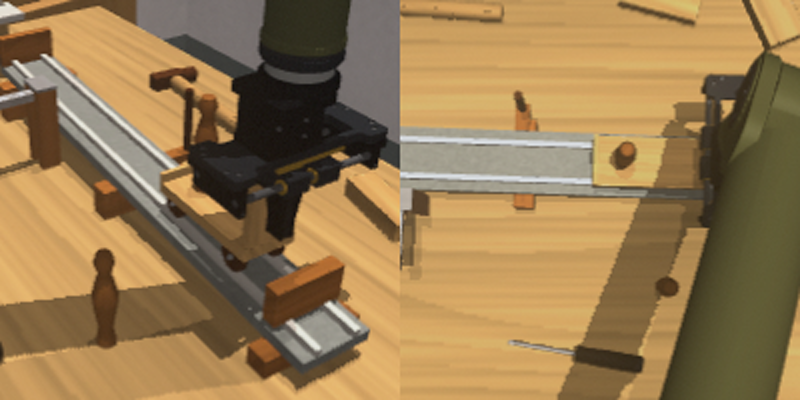

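The skittle stands and the cart is held against the hand, with its deck short of the end stop. Holding a bit longer, then easing it down.

>>> {"fn": "carry_out", "kwargs": {"steps": [[0, 0, 0, 0, 0, 0, 0], [0, 0, 0, 0, 0, 0, 0], [0, 0, 0, 0, 0, 0, 0], [0, 0, 0, 0, 0, 0, 0], [0, 0, 0, 0, 0, 0, 0], [0, 0, 0, 0, 0, 0, 0], [0, 0, 0, 0, 0, 0, 0], [0, 0, 0, 0, 0, 0, 0], [0, 0, 0, 0, 0, 0, 0], [0, 0, 0, 0, 0, 0, 0]]}}

```text
time: 7.0
position: [0.5784, -0.1468, 0.1146]
tool_rot: [2.264, 2.178, 0.0]
ft_force: [0.1, -0.3, 0.2]
grip_width: 0.003
grip_force: 0.2
```

>>> {"fn": "carry_out", "kwargs": {"steps": [[0, 0, 0, 0, -0.2, 0, 0], [0, 0, 0, 0, -0.5, 0, 0], [0, 0, 0, 0, -0.8, 0, 0], [0, 0, 0, 0, -1.1, 0, 0], [0, 0, 0, 0, -1.4, 0, 0], [0, 0, 0, 0, -1.7, 0, 0], [0, 0, 0, -0.1, -2.0, 0, 0], [0, 0, 0, -0.1, -2.3, 0, 0], [0, 0, 0, -0.1, -2.6, 0, 0], [0, 0, 0, -0.1, -2.9, 0, 0], [0, 0, 0, -0.1, -3.2, 0, 0], [0, 0, 0, -0.1, -3.5, 0, 0]]}}

```text
time: 8.2
position: [0.5775, -0.182, 0.1146]
tool_rot: [2.264, 2.178, 0.0]
ft_force: [-0.2, 0.2, 0.3]
grip_width: 0.007
grip_force: 0.1
```

>>> {"fn": "carry_out", "kwargs": {"steps": [[0, 0, 0, 0, -0.2, 0, 0], [0, 0, 0, 0, -0.4, 0, 0], [0, 0, 0, 0, -0.6, 0, 0], [0, 0, 0, 0, -0.8, 0, 0], [0, 0, 0, 0, -1.0, 0, 0], [0, 0, 0, 0, -1.2, 0, 0], [0, 0, 0, 0, -1.4, 0, 0], [0, 0, 0, 0, -1.6, 0, 0], [0, 0, 0, 0, -1.8, 0, 0], [0, 0, 0, 0, -2.0, 0, 0], [0, 0, 0, 0, -2.2, 0, 0], [0, 0, 0, 0, -2.4, 0, 0]]}}

```text
time: 9.4
position: [0.5774, -0.206, 0.1146]
tool_rot: [2.264, 2.178, -0.0]
ft_force: [-0.5, -0.2, -0.1]
grip_width: 0.005
grip_force: 0.0
```

>>> {"fn": "carry_out", "kwargs": {"steps": [[0, 0, 0, 0, -0.5, 0, 0], [0, 0, 0, 0, -1.5, 0, 0], [0, 0, 0, 0, -3, 0, 0], [0, 0, 0, 0, -5, 0, 0], [0, 0, 0, 0, -7, 1, 0], [0, 0, 0, 0, -9, 3, 0], [0, 0, 0, 0, -10, 5, 0], [0, 0, 0, 0, -10, 6, 0], [0, 0, 0, 0, -10, 6, 0], [0, 0, 0, 0, -10, 6, 0]]}}

```text
time: 10.4
position: [0.5774, -0.3049, 0.1738]
tool_rot: [-2.262, -2.179, -0.0]
ft_force: [-0.2, 0.4, -0.8]
grip_width: 0.007
grip_force: 0.0
```

Run:
```python
from h import *
s=ctrl.get_state();print(s['time'],s['position'],s['ft_force'].round(2))
d=snap('top','top8');e=snap('side','side8')
a=cv2.imread('pics/side8.png')[120:400,230:450];b=cv2.imread('pics/top8.png')[100:380,270:490]
cv2.imwrite('pics/c8.png',cv2.resize(np.hstack([a,b]),None,fx=1.8,fy=1.8,interpolation=cv2.INTER_CUBIC))
```

```text
10.4 [ 0.57739191 -0.30492026  0.17379202] [-0.17  0.37 -0.83]
```

View pics/c8.png

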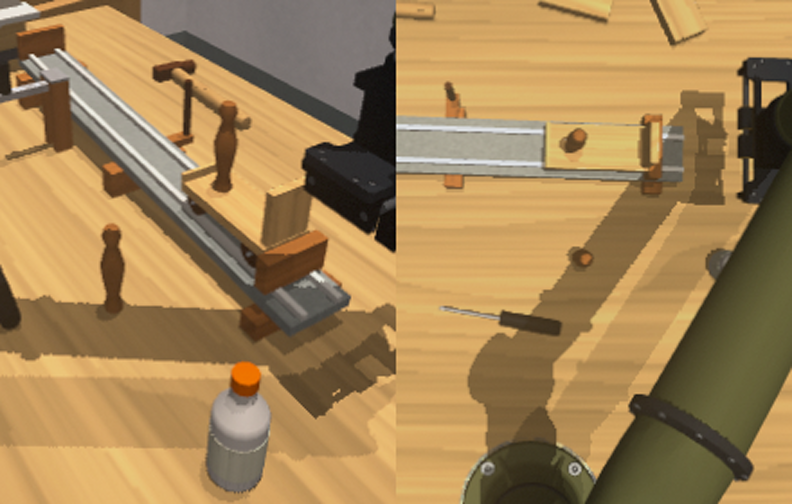

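The cart rests against the end stop with the skittle standing. The spare and the glue are where they were, and the hand is clear. Handing in.

```bash
python3 -c "
from bench import ctrl
print(ctrl.close_job())"
```

```text
the job is handed in; nothing more can be done
None
```

The job is handed in at about 10.5 s: the cart rolled past the post untouched, was caught by its front board, held about 1.8 s clear of the stop and eased down to rest against it; the last pictures show the skittle standing, the bolt drawn, and the spare skittle and glue bottle apparently unmoved, but the hand-in gave no verdict.

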